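# Clamp the half-carved rosette with the click-stop knob

### The job

Clamp the half-carved marble rosette for the next bit of carving: gently slide it along the iron bed until its uncarved edge sits flush against the steel fence, then wind the knurled knob on top of the clamp clockwise, neither leaning on it nor lifting it, until the pad grips the stone and the knob's slip clutch clicks, and stop there, with no more than three clicks in all. Leave the stone clamped and home, and do not disturb the tools lying on the bench.

Things in the scene. Friction and masses are not known exactly. Their poses are not given: they have to be found in the camera images.
- rosette: grey marble slab, 105 (x) x 95 (y) x 32 mm, about 0.8 kg, loose on the clamp's bed. Origin: centre of the underside. Its +x end, toward the fence, is a flat uncarved strip 35 mm wide; the rest is cut down to 22 mm high and carries the half-carved rosette. Push on the middle of its plain -x end face. Starts 20-45 mm short of the fence, up to 0.12 rad askew; its place along the fence is free
- clamp: fixed column clamp. Origin on the bench top under the middle of the fence's stone-side face; +x from stone to fence, away from the robot, +y along the fence. Iron bed 12 mm thick, x -213 to 77, y -68 to 68 mm. Column behind the fence at x = 46 mm, radius 14, top at 116 mm; its arm, 24 mm wide, 76 to 102 mm above the bench (+-2), reaches back over the stone to a 31 mm boss round the screw at x = -18, y = 0
- fence (a point): middle of the top edge of the steel fence's stone-side face, 34 mm above the bench; axes as the clamp's. The fence is 116 mm long (y) and 12 mm thick. With the stone home and flush, the rosette's origin is 52.5 mm in -x from this point
- pad: round steel pad with a leather face, 24 mm across, sprung, at the foot of the screw. Origin at the centre of its lower face. Starts about 3 to 7 mm above the height of the stone's strip and goes down as the knob is wound; its spring's stiffness is not known
- screw: vertical quick-acting steel screw below the knob, 14 mm across, its slotted end showing in the middle of the knob's top. Turned clockwise seen from above it goes down, some 20 to 26 mm a turn, and takes knob and pad with it; self-locking, stays where it is left. Turning it free takes about 0.23 N m. Origin on its axis; its yaw shows how far it has turned
- knob: knurled aluminium knob, a vertical cylinder 36 mm across, 34 mm high, origin at the centre of its underside, starting 24 mm clear of the boss below. Drives the screw through a slip clutch of 15 clicks a turn: with the pad on the stone the moment rises to about 0.35 N m, then the knob slips one click (0.42 rad) and the moment drops. Its x axis lies along the screw's until it slips; its lead is the slip
- knob_mid (a point): centre of the knob, on its axis at half its height (17 mm above its underside); grip across the diameter here and let the hand follow it down: pressing on it or pulling it up falsifies the load on the stone, about 40 N when the clutch slips
- dummy: mason's dummy, a blackened round soft-iron mallet 76 mm across with an ash handle, lying; bystander
- callipers: brass outside callipers with curved legs, 165 x 105 mm, lying flat; bystander
- wedge_a: longer ash splitting wedge, 120 x 38 x 23 mm; bystander
- wedge_b: shorter ash splitting wedge, 95 x 38 x 23 mm; bystander
- chisel: steel chisel 220 mm long, lying; bystander
- boaster: broad black mason's chisel 200 mm long, lying; bystander
- offcut: small lump of marble, 62 x 50 x 38 mm; bystander
Mind the look-alikes: they are no part of the job. What is shaped like the rosette but turquoise is not meant.

How it is judged:
On the way, in this order (a step that is already met when the one before it is completed fails the run):
1. the stone is slid home, flush against the fence (x of rosette in the frame of clamp above -0.0545 m and angle between the x axis of rosette and the x axis of clamp, either way round below 0.035 rad), for 0.2 s.
2. the pad is wound down on the stone and the knob has clicked (angle between the x axis of knob and the x axis of screw, either way round above 0.3 rad and contact force between pad and rosette above 30 N), for 0.1 s.
At the end, for the whole second after the job is handed in: The rosette is flush against the fence (within 2 mm and 2 degrees); the pad presses on it with 30 to 52 N (the clutch slips at about 40 N if the knob is neither pressed nor lifted); the knob has slipped one to three clicks (lead over the screw 0.3 to 1.42 rad); stone and knob are at rest (all of step 1 and all of step 2 and linear speed of rosette below 0.01 m/s and angular speed of knob below 0.2 rad/s); the robot touches nothing.
It fails at once if the knob is wound on past three clicks (lead over the screw above 1.42 rad) (angle between the x axis of knob and the x axis of screw, either way round above 1.42 rad).
It fails at once if the pad is forced on the stone with more than 52 N (by pressing down on the knob) (contact force between pad and rosette above 52 N).
It fails at once if the stone is pushed with more than 40 N (contact force between the fingers and rosette above 40 N).
It fails at once if a bystander tool or the offcut is moved more than 20 mm (distance of any of dummy, callipers, wedge_a, wedge_b, chisel, boaster, offcut from where it was at the start of the episode above 0.02 m).
It also fails if it takes over 56 s, if anything falls off the work surface, if the arm or the gripper's body presses on something with over 40 N, if the wrist force passes 120 N, or if a joint passes its speed limit or range.

### The arm

A 7-joint arm with a two-finger parallel gripper is mounted at the origin on the work surface. World frame = base frame: x ahead of the robot, y to its left, z up, the work surface at z = 0. Lengths are in m, angles in rad, forces in N, time in s.
With the tool pointing down it reaches from about 0.4 to 0.925 m from the base axis. Payload 4.1 kg.
Tool frame: the origin (TCP) lies at the very end of the fingers, on their centre line; the grasp point (between the pads) lies 19 mm behind it; z points along the fingers, y is the direction in which the jaws open and shut (so a half turn about z gives the same grasp; the last joint's range is limited). The gripper opens to 85 mm and grips with 20 to 120 N. Pads are 22 mm wide; open, the fingers measure 114 mm over their backs; the gripper's body (76 mm by 85 mm) begins 54 mm behind the grasp point. The pads swing forward as they close: fully open they stand 13 mm farther back than shut.
Start: joints at [-1.323, 0.398, 0.045, 1.537, -0.019, 1.207, -0.051], TCP at [0.221, 0.611, 0.231] pointing down, gripper open.
Joint ranges: [-2.82, 2.82], [-0.49, 2.23], [-1.37, 1.46], [0, 2.46], [-1.36, 4.5], [0.23, 2], [-2.94, 2.94]. Speed limits (rad/s): [2.57, 2.57, 3.14, 3.14, 3.14, 3.14, 3.14].

### API

Orientations are given as a unit quaternion [x, y, z, w].
In Python, from bench import bot gives the robot as it stands.
- The arm moves only by the shell command python3 -m creep 'ROWS' [FORCE]. ROWS is JSON, a list that holds one entry, the list of rows, each a list of 7 numbers: the shift along the tool's x, y, z in mm, then the turn, a rotation vector about the tool's x, y, z in rad, then the closure, from -1 (fully open) to 1 (shut). A call has 1 to 20 rows; each row is the pose to reach, as a shift and turn from the pose measured when the call began, along the tool's axes at that moment; what a row does not reach only later rows make up. A row lasts 1/8 s, in which the tool goes at most 62.5 mm and 10.7 degrees, less where a joint would pass 70% of its speed; a pose out of reach is approached as far as the arm can. A call with a gripper value outside its range is refused whole. The fingers move at their own pace and stop on an object; FORCE is the grip in N (left out, the last holds). Time passes only in rows, so rows that repeat a pose let the fingers close. It gives the time, the measured TCP pose, the force and the opening at its end, in the units of the state.
- bot.read_state(): the state, without advancing time (a new reading comes with each control period).
- bot.capture(name): name is "scene" or "top" or "wrist"; returns a dict with "pixels" (420x560x3 uint8, red, green, blue), "fx", "fy", "cx", "cy" (pixels), "origin" and "orientation" of the camera in the world; the wrist camera has in their place "mount" (4x4, takes a point from camera to tool coordinates, whose origin is the TCP and whose axes are the flange's). Camera axes: x right, y up, looking along -z (the intrinsics and any distortion apply to the point x, -y, -z); pixel columns grow to the right and rows downward; lengths in m; the calibration is good to about 2 mm. A picture is of the moment at which its call begins: read the wrist's pose just before it. There is no depth.
- bot.job_done(): hands the job in, once; it reports no verdict.
The state is a dict: "time_s": time; "joint_pos": joint angles; "qd": joint speeds; "tau": joint torques, N m; "ee_pos": TCP position; "orientation": TCP orientation; "ft_force": force on the tool from outside, world axes, zero at the start; "torque": the same for the moment, N m; "finger_gap": opening from 0.0 (shut) to 1.0 (fully open).
Only numpy, scipy, OpenCV 4.12 (cv2) and the standard library are available. Lean on these libraries where they do the work, as an engineer would, in place of code of your own. Each camera call takes 0.05 s, during which the arm holds its last target.

## Working session

There is one attempt and no reset: what is moved stays moved. The work goes in short steps, Python scripts to look and compute and a shell command to move; the robot and the scene stay as the last step left them, time stands still between calls to the robot, and variables do not carry over. Pictures are saved under pics/ and viewed, and the job is handed in when it is done.

```bash
ls; mkdir -p pics
python3 - <<'E'
from bench import bot
import cv2
s=bot.read_state();print({k:(v if not hasattr(v,'tolist') else v.tolist()) for k,v in s.items()})
for n in ("scene","top","wrist"):
    c=bot.capture(n);print(n,{k:v for k,v in c.items() if k!="pixels"})
    cv2.imwrite(f"pics/{n}0.png",c["pixels"][:,:,::-1])
print(bot.read_state()["time_s"])
E
```

```text
pics
{'time_s': 0.0, 'joint_pos': [-1.3229781485128915, 0.3992069694344164, 0.04502693539423665, 1.5378881374862452, -0.018734497551801472, 1.2069067300631473, -0.05068338785036655], 'qd': [0.00037664299796639903, -0.0011117310802227212, -0.0006885924799471723, 0.003155509962636988, 0.00025026592782685533, 0.0016769464091162803, 0.0005541115106892396], 'tau': [0.00042431832298461813, -47.510175704956055, 1.3646914064884186, -25.42320728302002, 0.011557286779861897, 0.009431483340449631, 1.264454823513006e-05], 'ee_pos': [0.22068730108134907, 0.6107063191519652, 0.23025002683042495], 'orientation': [0.17248082367069756, 0.9850123745025795, -0.0009864106161536696, -0.0001205685037725305], 'ft_force': [0.29303834854760885, 0.6050670837290515, -0.14962741529864523], 'torque': [0.005916757987581295, 0.01340751838529995, 0.035737744247876985], 'finger_gap': 0.9988820858337824}
scene {'fx': 441.16486011154393, 'fy': 441.16486011154393, 'cx': 277.32149526730007, 'cy': 205.0098801442945, 'origin': array([1.46713206, 0.30757259, 0.93769737]), 'orientation': array([0.25686059, 0.34126562, 0.72825754, 0.53591172])}
top {'fx': 444.6451803336517, 'fy': 444.6451803336517, 'cx': 277.885406989178, 'cy': 210.51886484892526, 'origin': array([0.19450952, 0.01944396, 1.46287619]), 'orientation': array([-0.073753  ,  0.07778004,  0.71799309, -0.68774754])}
wrist {'fx': 342.112065129727, 'fy': 342.112065129727, 'cx': 276.5200207302339, 'cy': 213.6736892062746, 'mount': array([[-1.42046076e-04,  9.59716207e-01,  2.80971140e-01,
         7.15942449e-02],
       [ 9.99999368e-01, -1.77112109e-04,  1.11051743e-03,
        -1.18489672e-03],
       [ 1.11554496e-03,  2.80971120e-01, -9.59715575e-01,
        -1.43311767e-01],
       [ 0.00000000e+00,  0.00000000e+00,  0.00000000e+00,
         1.00000000e+00]])}
0.15
```

View pics/scene0.png

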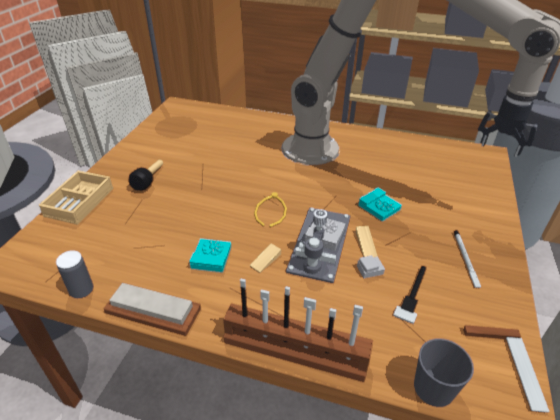

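View pics/top0.png

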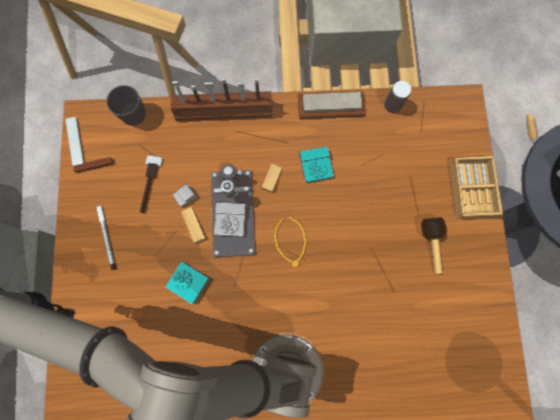

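View pics/wrist0.png

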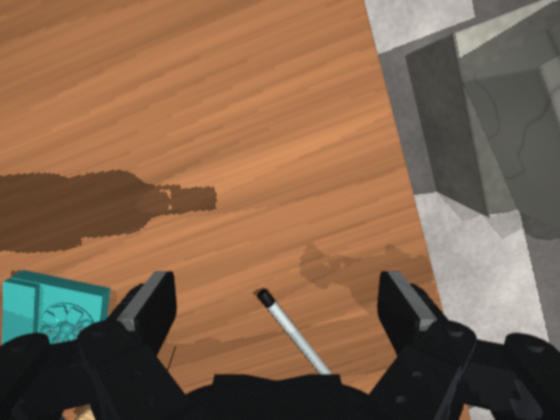

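The clamp with the grey stone is at about (232,213) in the top view, and the turquoise slabs at (316,165) and (187,283) are look-alikes. I'll enlarge both views.

```bash
cat > h.py <<'E'
import numpy as np, cv2
from scipy.spatial.transform import Rotation as R
from bench import bot
def cam(c,state=None):
    if 'origin' in c: return np.array(c['origin']),R.from_quat(c['orientation']).as_matrix()
    T=np.eye(4);T[:3,:3]=R.from_quat(state['orientation']).as_matrix();T[:3,3]=state['ee_pos']
    M=T@c['mount'];return M[:3,3],M[:3,:3]
def ray(c,u,v,P):
    o,A=P;d=A@np.array([(u-c['cx'])/c['fx'],-(v-c['cy'])/c['fy'],-1.]);return o,d/np.linalg.norm(d)
def onz(c,u,v,P,z):
    o,d=ray(c,u,v,P);return o+d*(z-o[2])/d[2]
def proj(c,p,P):
    o,A=P;q=A.T@(np.array(p)-o);return c['cx']-c['fx']*q[0]/q[2],c['cy']+c['fy']*q[1]/q[2]
def shot(n,f):
    s=bot.read_state();c=bot.capture(n);cv2.imwrite('pics/'+f,c['pixels'][:,:,::-1])
    import pickle;pickle.dump((s,c),open('pics/'+f+'.pkl','wb'));return s,c,cam(c,s)
def crop(c,x0,y0,x1,y1,k,f):
    im=c['pixels'][y0:y1,x0:x1,::-1];cv2.imwrite('pics/'+f,cv2.resize(im,None,fx=k,fy=k,interpolation=cv2.INTER_CUBIC))
E
python3 - <<'E'
import sys;sys.path.insert(0,'.')
from h import *
i=cv2.imread('pics/top0.png')[150:270,170:330];cv2.imwrite('pics/topz.png',cv2.resize(i,None,fx=5,fy=5,interpolation=cv2.INTER_CUBIC))
i=cv2.imread('pics/scene0.png')[185:285,230:400];cv2.imwrite('pics/scenez.png',cv2.resize(i,None,fx=4.7,fy=4.7,interpolation=cv2.INTER_CUBIC))
E
```

```text
(no output)
```

View pics/topz.png

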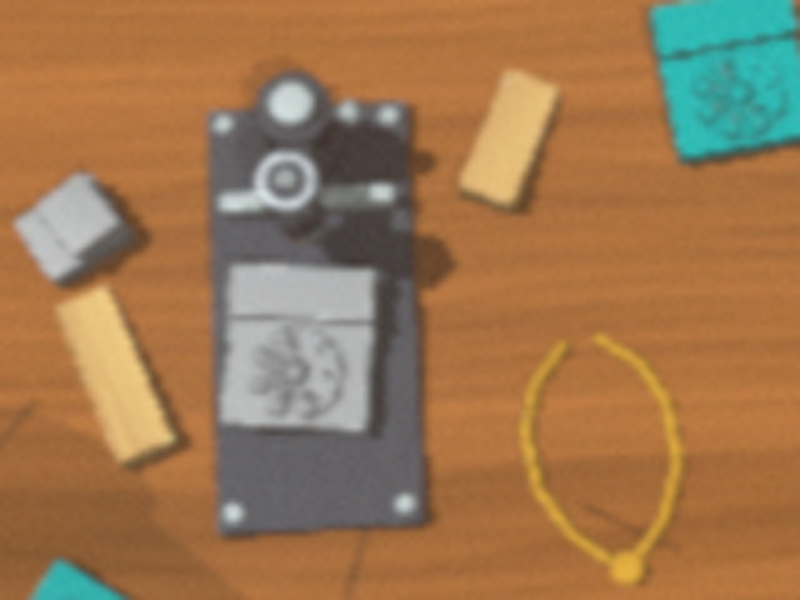

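View pics/scenez.png

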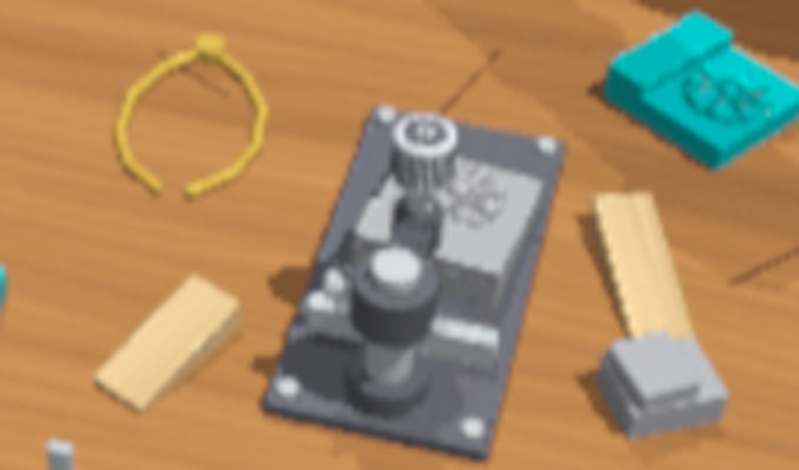

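Run:
```python
from h import *
import pickle
c={};P={}
for n in("scene","top"):
    s,c[n],P[n]=shot(n,n+'1.png')
t=lambda u,v:(u/5+170-.4,v/5+150-.4)
sc=lambda u,v:(u/4.7+230-.4,v/4.7+185-.4)
def tri(a,b):
    o1,d1=ray(c['top'],*a,P['top']);o2,d2=ray(c['scene'],*b,P['scene'])
    A=np.stack([d1,-d2],1);x=np.linalg.lstsq(A,o2-o1,rcond=None)[0]
    p,q=o1+x[0]*d1,o2+x[1]*d2;return ((p+q)/2).round(4),np.linalg.norm(p-q).round(4)
print('knob',tri(t(287,180),sc(425,133)))
print('col',tri(t(291,101),sc(397,267)))
B={}
for k,u,v in(("far+y",410,103),("far-y?",208,108),("near",428,523),("near2",220,535)):
    B[k]=onz(c['top'],*t(u,v),P['top'],.012);print(k,B[k].round(4))
for k,u,v in(("near-",565,147),("near+",377,105),("far-",492,458),("far+",263,408)):
    print('sc',k,onz(c['scene'],*sc(u,v),P['scene'],.012).round(4))
for k,u,v,z in(("sfar-",231,264,.044),("sfar+",378,268,.044),("snear-",222,424,.034),("snear+",367,432,.034)):
    print(k,onz(c['top'],*t(u,v),P['top'],z).round(4))
for k,u,v in(("wa",58,310),("wa",105,287),("wa",183,440),("wa",127,467),("off",10,222),("off",85,172),("off",135,230),("wb",557,92),("wb",515,68),("wb",458,185),("wb",520,212)):
    print(k,onz(c['top'],*t(u,v),P['top'],.02).round(3)[:2])
# turquoise near
m=cv2.inRange(cv2.cvtColor(c['top']['pixels'],cv2.COLOR_RGB2HSV),(80,120,80),(100,255,255))
for q in cv2.findContours(m,0,2)[0]:
    if cv2.contourArea(q)>100:
        for u,v in cv2.boxPoints(cv2.minAreaRect(q)):print('tq',onz(c['top'],u,v,P['top'],.03).round(3)[:2])
```

```text
knob (array([0.5615, 0.1568, 0.1628]), np.float64(0.0007))
col (array([0.6264, 0.1585, 0.116 ]), np.float64(0.0011))
far+y [0.655  0.0876 0.012 ]
far-y? [0.6573 0.2252 0.012 ]
near [0.3678 0.0846 0.012 ]
near2 [0.3658 0.2206 0.012 ]
sc near- [0.3706 0.2226 0.012 ]
sc near+ [0.3659 0.0892 0.012 ]
sc far- [0.658  0.2297 0.012 ]
sc far+ [0.6609 0.092  0.012 ]
sfar- [0.5396 0.2068 0.044 ]
sfar+ [0.5328 0.1105 0.044 ]
snear- [0.4354 0.2154 0.034 ]
snear+ [0.4261 0.1213 0.034 ]
wa [0.519 0.325]
wa [0.533 0.294]
wa [0.428 0.243]
wa [0.412 0.28 ]
off [0.581 0.357]
off [0.613 0.307]
off [0.572 0.274]
wb [ 0.656 -0.013]
wb [0.674 0.015]
wb [0.594 0.057]
wb [0.573 0.016]
tq [0.274 0.373]
tq [0.354 0.322]
tq [0.296 0.236]
tq [0.218 0.287]
tq [ 0.708 -0.078]
tq [ 0.723 -0.172]
tq [ 0.616 -0.185]
tq [ 0.601 -0.092]
```

The top crop shows the grey rosette on the bed with its strip end facing the fence. Full-image corners are (216,203), (246,203), (244,236) and (214,235). The turquoise slabs at (316,165) and (187,283) are off the bed, so they are not meant.

The measured sizes agree with the description: stone length 106 mm, bed 290 x 136 mm, column top 0.116 m, screw to column 65 mm. The stone is about 44 mm short of the fence and about 0.11 rad askew. Next I'll move above its near end and look again with the wrist camera.

```bash
cat >> h.py <<'E'
def to(p,ang):  # wanted TCP world, tool-x world angle (deg), pointing down
    s=bot.read_state();A=R.from_quat(s['orientation']).as_matrix()
    a=np.radians(ang);x=np.array([np.cos(a),np.sin(a),0]);z=np.array([0,0,-1.]);W=np.stack([x,np.cross(z,x),z],1)
    d=A.T@(np.array(p)-s['ee_pos'])*1000;r=R.from_matrix(A.T@W).as_rotvec()
    print('shift mm',d.round(1),'rot',r.round(4));return d,r
def st():
    s=bot.read_state();A=R.from_quat(s['orientation']).as_matrix()
    print('t',round(s['time_s'],2),'p',np.round(s['ee_pos'],4),'ang',np.degrees(np.arctan2(A[1,0],A[0,0])).round(2),'tilt',np.degrees(np.arccos(-A[2,2])).round(2),'F',np.round(s['ft_force'],2),'M',np.round(s['torque'],3),'gap',round(s['finger_gap'],3),'q7',round(s['joint_pos'][6],3));return s
E
python3 -c "
from h import *
st();to([.40,.165,.2],180.9)"
```

```text
t 0.25 p [0.2208 0.6111 0.2308] ang 160.14 tilt 0.05 F [-0.02  0.7   0.51] M [ 0.021 -0.014 -0.005] gap 0.999 q7 -0.051
shift mm [-320.1 -358.6   31.2] rot [-8.000e-04 -1.000e-04 -3.624e-01]
```

```bash
python3 -m creep '[[[-40,-45,4,0,0,-0.045,-0.5],[-80,-90,8,0,0,-0.09,-0.2],[-120,-135,12,0,0,-0.135,0.2],[-160,-180,16,0,0,-0.18,0.2],[-200,-225,20,0,0,-0.225,0.2],[-240,-270,24,0,0,-0.27,0.2],[-280,-315,28,0,0,-0.315,0.2],[-320,-358,31,0,0,-0.362,0.2],[-320,-358,31,0,0,-0.362,0.2],[-320,-358,31,0,0,-0.362,0.2],[-320,-358,31,0,0,-0.362,0.2]]]' 20
python3 - <<'E'
from h import *
st();shot('wrist','w1.png');
E
```

```text
time_s: 1.62
ee_pos: [0.3996, 0.1672, 0.2002]
orientation: [-0.009, 1.0, -0.0, -0.0]
ft_force: [0.2, 0.4, 0.8]
finger_gap: 0.401
t 1.62 p [0.3996 0.1672 0.2002] ang -178.96 tilt 0.03 F [0.18 0.39 0.8 ] M [-0.008 -0.017  0.027] gap 0.401 q7 1.107
```

View pics/w1.png

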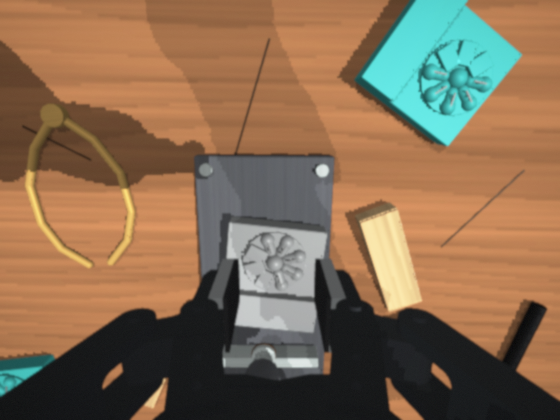

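The wrist view shows the stone from (231,218)/(326,227) at its plain end to the strip edge at about (236,331)/(316,335). The fence bar is at row ~350, and the bed's near corners are at (195,155) and (332,155). I'll put these through the calibration.

Run:
```python
from h import *
import pickle
s,c=pickle.load(open('pics/w1.png.pkl','rb'));P=cam(c,s)
for k,u,v,z in(("bed",195,155,.012),("bed",332,155,.012),("near",231,218,.034),("near",326,227,.034),("far",236,331,.044),("far",316,335,.044),("fence",225,346,.034),("fence",322,346,.034)):
    print(k,onz(c,u,v,P,z).round(4))
crop(c,180,140,350,380,2.4,'w1z.png')
```

```text
bed [0.3672 0.0867 0.012 ]
bed [0.3648 0.2184 0.012 ]
near [0.4232 0.1231 0.034 ]
near [0.4305 0.2135 0.034 ]
far [0.5398 0.1272 0.044 ]
far [0.543  0.2085 0.044 ]
fence [0.5656 0.114  0.034 ]
fence [0.5637 0.217  0.034 ]
```

View pics/w1z.png

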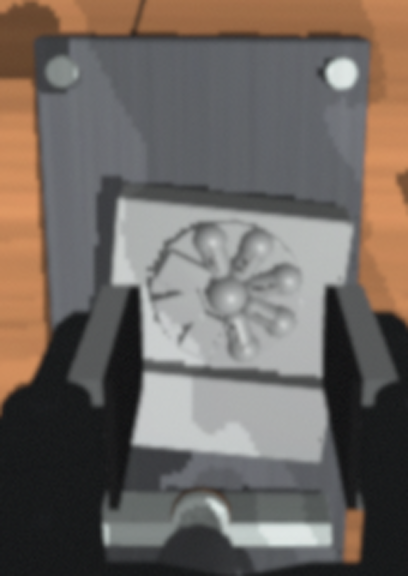

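```bash
python3 -m creep '[[[0,0,60,0,0,0,0.2],[0,0,110,0,0,0,0.2],[0,0,150,0,0,0,0.2],[0,0,175,0,0,0,0.2],[0,0,182,0,0,0,0.2],[0,0,182,0,0,0,0.2],[0,0,182,0,0,0,0.2]]]'
python3 - <<'E'
from h import *
st();s,c,P=shot('wrist','w2.png');shot('scene','s2.png')
E
```

```text
time_s: 2.55
ee_pos: [0.4005, 0.1678, 0.0192]
orientation: [-0.009, 1.0, 0.0, 0.001]
ft_force: [-0.4, -0.5, 0.9]
finger_gap: 0.401
t 2.55 p [0.4005 0.1678 0.0192] ang -178.92 tilt 0.1 F [-0.44 -0.52  0.94] M [-0.034 -0.007 -0.002] gap 0.401 q7 1.249
```

View pics/w2.png

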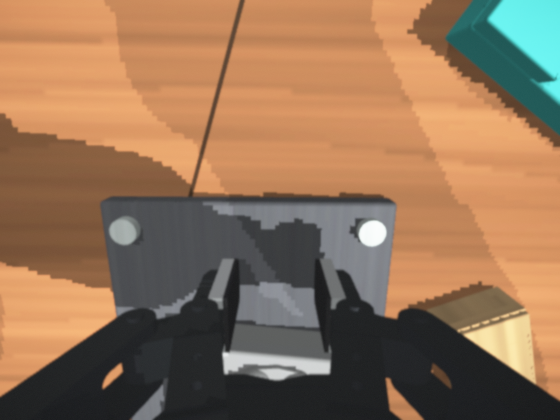

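View pics/s2.png

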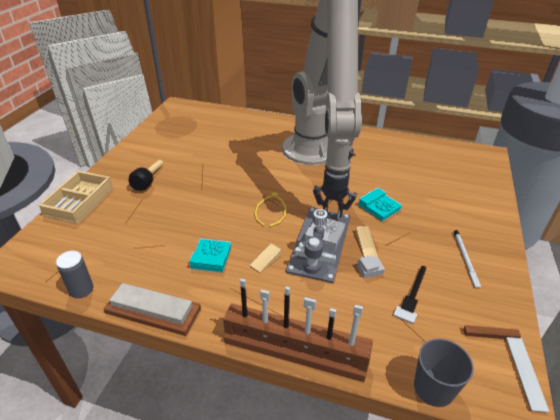

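The fingers straddle the middle of the stone's near face at (278,345), with clear air before contact. I'll push it slowly.

```bash
python3 -m creep '[[[-5,0,0,0,0,0,0.2],[-9,0,0,0,0,0,0.2],[-12,0,0,0,0,0,0.2],[-15,0,0,0,0,0,0.2],[-18,0,0,0,0,0,0.2],[-21,0,0,0,0,0,0.2],[-24,0,0,0,0,0,0.2],[-27,0,0,0,0,0,0.2],[-30,0,0,0,0,0,0.2],[-33,0,0,0,0,0,0.2],[-36,0,0,0,0,0,0.2],[-39,0,0,0,0,0,0.2],[-42,0,0,0,0,0,0.2],[-45,0,0,0,0,0,0.2]]]'
python3 - <<'E'
from h import *
st();s,c,P=shot('top','t3.png')
crop(c,190,140,290,280,4,'t3z.png')
E
```

```text
time_s: 4.4
ee_pos: [0.4401, 0.1663, 0.0181]
orientation: [-0.009, 1.0, -0.002, -0.005]
ft_force: [-9.1, -2.4, 7.2]
finger_gap: 0.4
t 4.4 p [0.4401 0.1663 0.0181] ang -178.99 tilt 0.58 F [-9.09 -2.43  7.17] M [-0.703  1.863 -0.233] gap 0.4 q7 1.302
```

View pics/t3z.png

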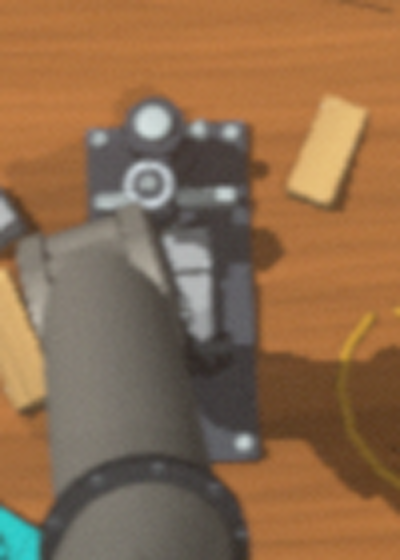

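```bash
python3 -m creep '[[[-3,0,-1,0,0,0,0.2],[-6,0,-2,0,0,0,0.2],[-9,0,-2,0,0,0,0.2],[-12,0,-2,0,0,0,0.2]]]'
python3 - <<'E'
from h import *
st();s,c,P=shot('wrist','w4.png')
E
```

```text
time_s: 4.95
ee_pos: [0.4529, 0.1665, 0.0198]
orientation: [-0.009, 1.0, -0.002, -0.004]
ft_force: [-4.1, -0.4, -3.2]
finger_gap: 0.399
t 4.95 p [0.4529 0.1665 0.0198] ang -178.99 tilt 0.54 F [-4.12 -0.45 -3.24] M [-0.036  0.841 -0.011] gap 0.399 q7 1.314
```

View pics/w4.png

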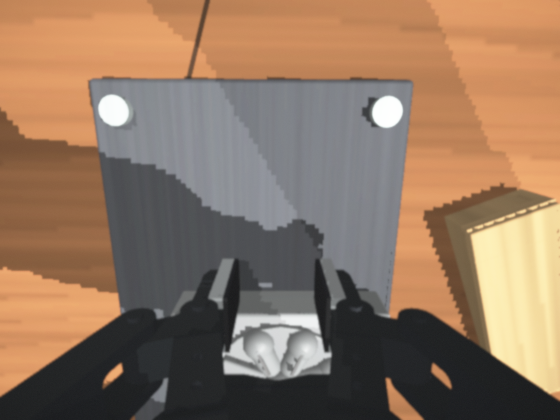

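The stone's near end, at row ~290, now lies square to the fingers and the push force is 4 N. About 10 mm remains, so I'll take smaller steps.

```bash
python3 -m creep '[[[-2,0,0,0,0,0,0.2],[-4,0,0,0,0,0,0.2],[-6,0,0,0,0,0,0.2],[-8,0,0,0,0,0,0.2]]]'; python3 -c "
from h import *
st()"
```

```text
time_s: 5.5
ee_pos: [0.4607, 0.1667, 0.0199]
orientation: [-0.009, 1.0, -0.002, -0.005]
ft_force: [-6.7, -0.1, 1.4]
finger_gap: 0.396
t 5.5 p [0.4607 0.1667 0.0199] ang -179.0 tilt 0.6 F [-6.68 -0.08  1.36] M [-0.054  1.293 -0.002] gap 0.396 q7 1.322
```

```bash
python3 -m creep '[[[-1,0,0,0,0,0,0.2],[-2,0,0,0,0,0,0.2],[-3,0,0,0,0,0,0.2]]]'; python3 -c "
from h import *
st()"
```

```text
time_s: 5.88
ee_pos: [0.4625, 0.1667, 0.0199]
orientation: [-0.009, 1.0, -0.002, -0.006]
ft_force: [-6.2, -0.3, 2.0]
finger_gap: 0.399
t 5.88 p [0.4625 0.1667 0.0199] ang -178.99 tilt 0.76 F [-6.16 -0.29  2.03] M [-0.021  1.433  0.016] gap 0.399 q7 1.324
```

```bash
python3 -m creep '[[[-1,0,0,0,0,0,0.2],[-2,0,0,0,0,0,0.2],[-3,0,0,0,0,0,0.2],[-4,0,0,0,0,0,0.2]]]'; python3 -c "
from h import *
st()"
```

```text
time_s: 6.38
ee_pos: [0.464, 0.1668, 0.02]
orientation: [-0.009, 1.0, -0.002, -0.009]
ft_force: [-10.8, -0.1, 7.7]
finger_gap: 0.401
t 6.38 p [0.464  0.1668 0.02  ] ang -178.97 tilt 1.07 F [-10.8   -0.12   7.66] M [ 0.009  2.285 -0.038] gap 0.401 q7 1.328
```

```bash
python3 -m creep '[[[-1,0,0,0,0,0,0.2],[-2,0,0,0,0,0,0.2],[-3,0,0,0,0,0,0.2],[-4,0,0,0,0,0,0.2],[-5,0,0,0,0,0,0.2],[-5,0,0,0,0,0,0.2]]]'
python3 - <<'E'
from h import *
st();s,c,P=shot('top','t5.png');crop(c,190,150,270,250,6,'t5z.png')
s,c,P=shot('scene','s5.png');crop(c,270,190,370,290,6,'s5z.png')
s,c,P=shot('wrist','w5.png')
E
```

```text
time_s: 7.12
ee_pos: [0.4639, 0.1668, 0.0199]
orientation: [-0.009, 1.0, -0.002, -0.015]
ft_force: [-14.9, -0.0, 12.0]
finger_gap: 0.399
t 7.12 p [0.4639 0.1668 0.0199] ang -178.95 tilt 1.69 F [-1.488e+01 -1.000e-02  1.202e+01] M [-0.109  3.101 -0.021] gap 0.399 q7 1.333
```

View pics/s5z.png

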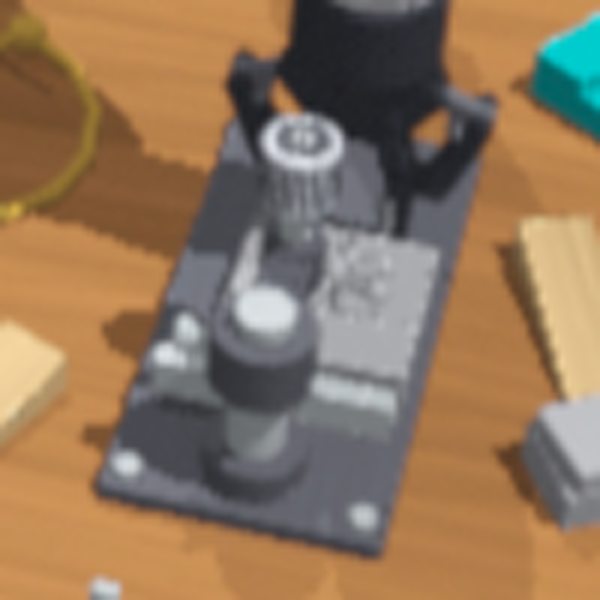

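View pics/w5.png

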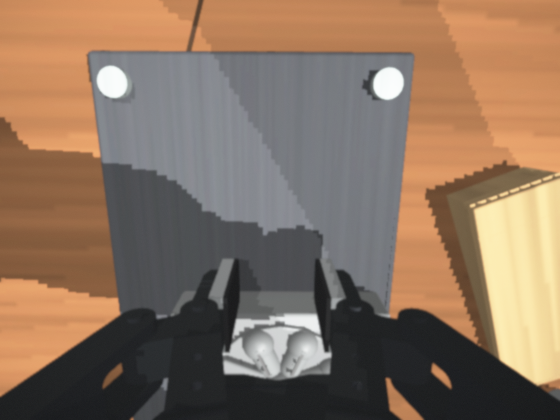

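View pics/t5z.png

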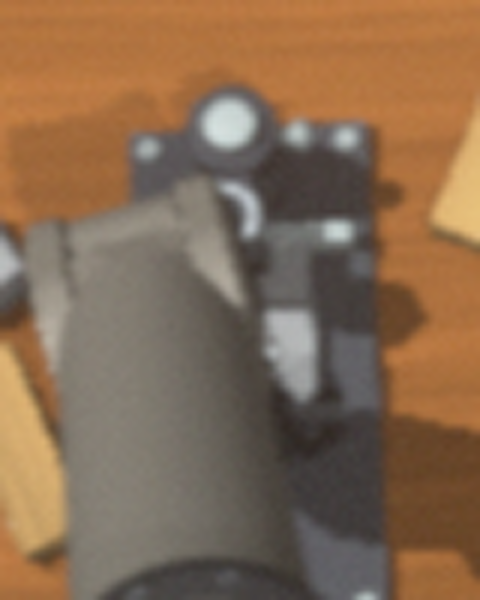

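The hand has stopped at x=0.464 with 15 N, which is where I predicted home. The scene crop shows the strip against the fence with no gap. I'll back off and rise.

```bash
python3 -m creep '[[[8,0,0,0,0,0,0.2],[25,0,0,0,0,0,0.2],[40,0,-20,0,0,0,0.2],[42,0,-80,0,0,0,0.2],[42,0,-140,0,0,0,-0.5],[42,0,-200,0,0,0,-1],[42,0,-225,0,0,0,-1]]]'; python3 -c "
from h import *
st();to([.50,.157,.245],180.9)"
```

```text
time_s: 8.15
ee_pos: [0.4308, 0.1679, 0.2503]
orientation: [-0.009, 1.0, 0.0, -0.01]
ft_force: [-0.2, 0.1, -0.5]
finger_gap: 0.991
t 8.15 p [0.4308 0.1679 0.2503] ang -178.97 tilt 1.19 F [-0.22  0.14 -0.5 ] M [-0.053 -0.057  0.025] gap 0.991 q7 1.157
shift mm [-69.1 -12.1   3.9] rot [ 0.0003 -0.0207  0.0023]
```

```bash
python3 -m creep '[[[-35,-6,2,0,-0.01,0,-1],[-69,-12,4,0,-0.021,0.002,-1],[-69,-12,4,0,-0.021,0.002,-1],[-69,-12,4,0,-0.021,0.002,-1]]]'
python3 - <<'E'
from h import *
st();s,c,P=shot('wrist','w6.png')
s,c,P=shot('top','t6.png');crop(c,190,150,270,250,6,'t6z.png')
s,c,P=shot('scene','s6.png');crop(c,270,190,370,290,6,'s6z.png')
E
```

```text
time_s: 8.65
ee_pos: [0.4994, 0.1573, 0.2448]
orientation: [-0.008, 1.0, 0.0, 0.0]
ft_force: [-0.8, -0.6, 0.1]
finger_gap: 0.998
t 8.65 p [0.4994 0.1573 0.2448] ang -179.08 tilt 0.04 F [-0.79 -0.59  0.1 ] M [-0.01   0.051 -0.027] gap 0.998 q7 1.267
```

View pics/w6.png

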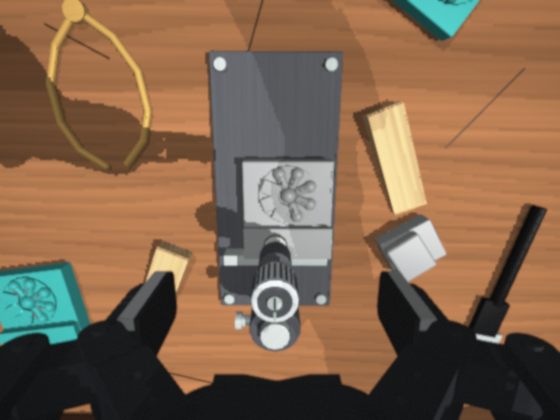

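View pics/t6z.png

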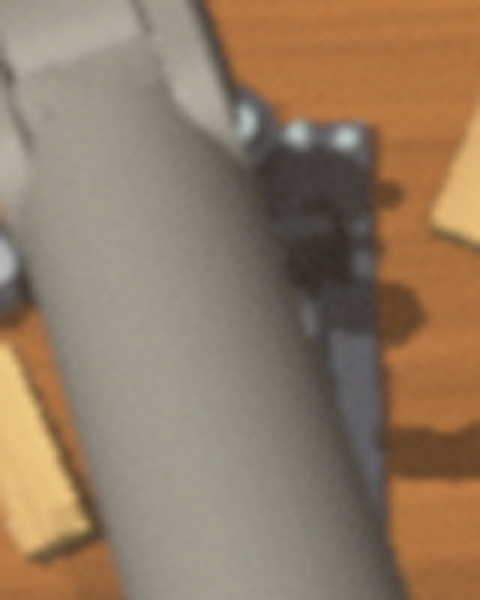

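View pics/s6z.png

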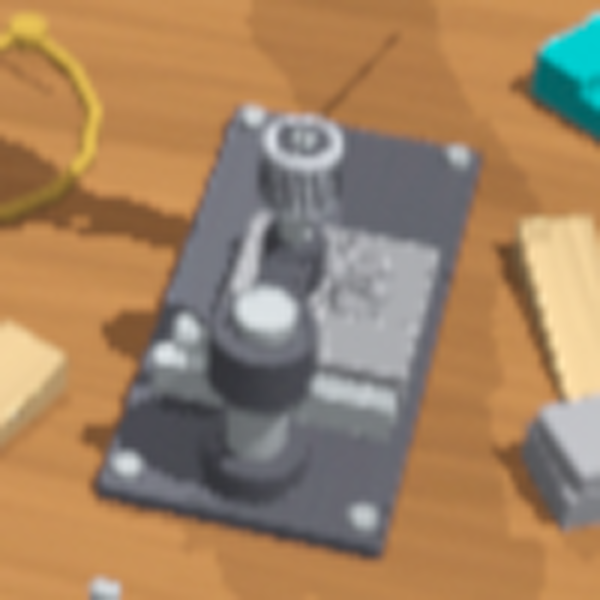

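The wrist view shows the stone square to the bed, its near edge from (243,160) to (334,158), with the strip running up to the fence bar. The knob's bright ring is centred near (275,302) with a slot mark in it. I'll enlarge and locate the knob.

Run:
```python
from h import *
import pickle
s,c=pickle.load(open('pics/w6.png.pkl','rb'));P=cam(c,s)
crop(c,225,220,335,360,5,'w6z.png')
s2,c2=pickle.load(open('pics/s6.png.pkl','rb'));P2=cam(c2)
for nm,cc,b,lim in(('w',c,(235,270,320,325),150),('s',c2,(305,203,335,226),150)):
    x0,y0,x1,y1=b
    g=cv2.cvtColor(cc['pixels'],cv2.COLOR_RGB2GRAY)[y0:y1,x0:x1]
    for th in(150,170,190):
        q=[k for k in cv2.findContours((g>th).astype(np.uint8),0,1)[0] if len(k)>12]
        q=max(q,key=cv2.contourArea);e=cv2.fitEllipse(cv2.convexHull(q));print(nm,th,np.round([e[0][0]+x0,e[0][1]+y0,*e[1]],2))
for z in(.158,.160,.163):print(z,onz(c,275,302,P,z).round(4))
for n,u,v,z in(('near',243,160,.034),('near',334,158,.034),('bed',210,52,.012),('bed',342,52,.012)):print(n,onz(c,u,v,P,z).round(4))
```

```text
w 150 [274.61 300.64  42.78  47.15]
w 170 [274.63 300.53  42.04  46.39]
w 190 [274.64 300.67  41.12  45.54]
s 150 [318.27 211.62  10.97  18.29]
s 170 [320.23 213.38   8.06  12.66]
s 190 [322.01 214.31   5.65   8.56]
0.158 [0.5644 0.1559 0.158 ]
0.16 [0.5632 0.1559 0.16  ]
0.163 [0.5615 0.1559 0.163 ]
near [0.4738 0.121  0.034 ]
near [0.4703 0.2147 0.034 ]
bed [0.369 0.087 0.012]
bed [0.3669 0.2198 0.012 ]
```

View pics/w6z.png

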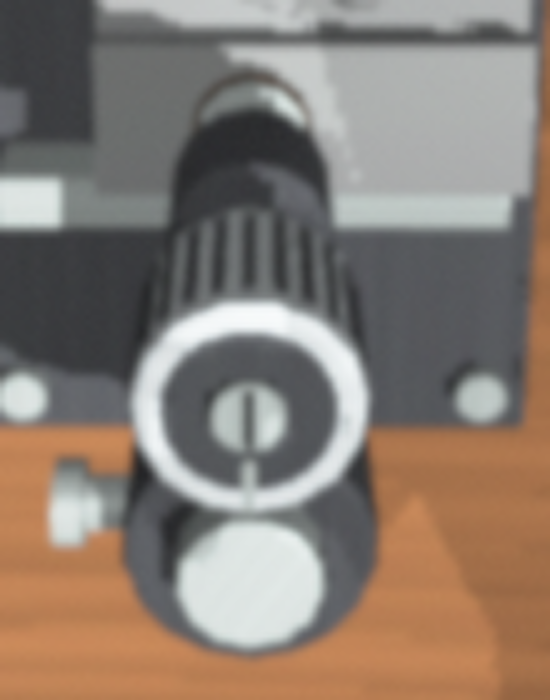

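Run:
```python
from h import *
import pickle
s,c=pickle.load(open('pics/w6.png.pkl','rb'));P=cam(c,s)
for n,u,v,z in(('strip far R',330,258.8,.044),('strip far mid',295,258.8,.044),('strip far L',245,258,.044),('fence top L',237,255.7,.034),('step L',245,228,.044),('step R',330,228,.044)):print(n,onz(c,u,v,P,z).round(4))
to([.5612,.1563,.235],180.9);to([.5612,.1563,.127],180.9)
```

```text
strip far R [0.5783 0.2156 0.044 ]
strip far mid [0.579  0.1774 0.044 ]
strip far L [0.5789 0.1229 0.044 ]
fence top L [0.5806 0.1131 0.034 ]
step L [0.5444 0.1233 0.044 ]
step R [0.543  0.2135 0.044 ]
shift mm [-62.   -2.3  10. ] rot [0.0008 0.0003 0.0012]
shift mm [-62.   -2.4 118. ] rot [0.0008 0.0003 0.0012]
```

The strip's far edge measures x=0.579 and the fence face 0.5805, so the stone is flush to within my measuring error. Now over the knob and down.

```bash
python3 -m creep '[[[-31,-1,0,0,0,0,-1],[-62,-2,0,0,0,0,-1],[-62,-2,10,0,0,0,-1],[-62,-2,50,0,0,0,-1],[-62,-2,85,0,0,0,-1],[-62,-2,108,0,0,0,-1],[-62,-2,118,0,0,0,-1],[-62,-2,118,0,0,0,-1],[-62,-2,118,0,0,0,-1]]]'
python3 - <<'E'
from h import *
st();s,c,P=shot('wrist','w7.png')
to([.5612,.1563,.127],180.9)
s,c,P=shot('scene','s7.png');crop(c,270,170,370,270,6,'s7z.png')
E
```

```text
time_s: 9.93
ee_pos: [0.5618, 0.157, 0.1281]
orientation: [-0.009, 1.0, 0.001, 0.001]
ft_force: [0.5, -0.2, -0.0]
finger_gap: 0.996
t 9.93 p [0.5618 0.157  0.1281] ang -179.02 tilt 0.16 F [ 0.45 -0.18 -0.02] M [-0.008  0.003  0.014] gap 0.996 q7 1.394
shift mm [ 0.8 -0.7  1.2] rot [0.0017 0.0023 0.0014]
```

View pics/w7.png

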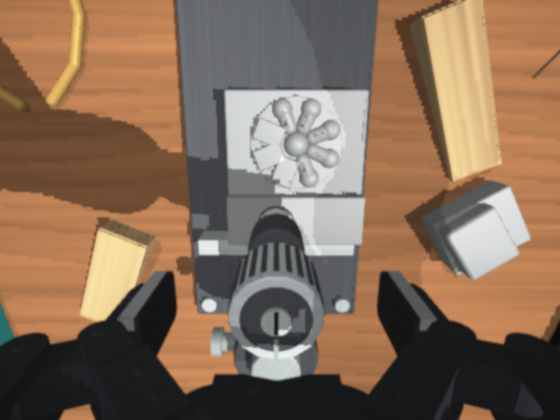

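View pics/s7z.png

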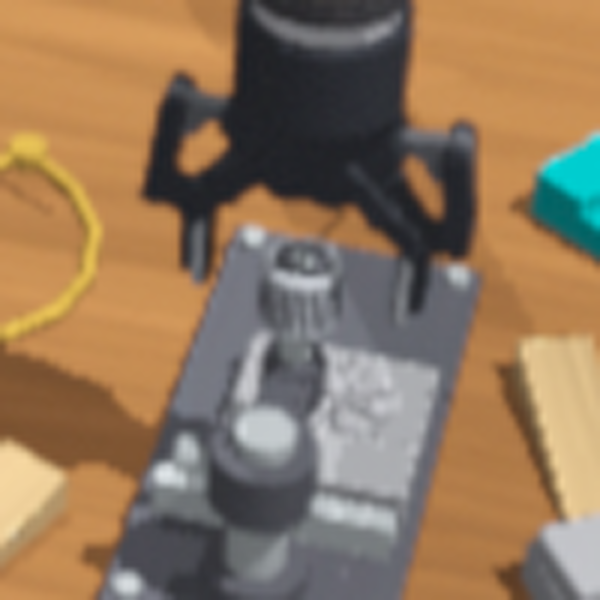

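Run:
```python
from h import *
import pickle
s,c=pickle.load(open('pics/w7.png.pkl','rb'));P=cam(c,s)
crop(c,215,220,335,360,5,'w7z.png')
for u,v in((276,309),(276,313)):
  for z in(.160,.163):print(z,onz(c,u,v,P,z).round(4))
```

```text
0.16 [0.5591 0.1555 0.16  ]
0.163 [0.5572 0.1554 0.163 ]
0.16 [0.5607 0.1555 0.16  ]
0.163 [0.5588 0.1555 0.163 ]
```

View pics/w7z.png

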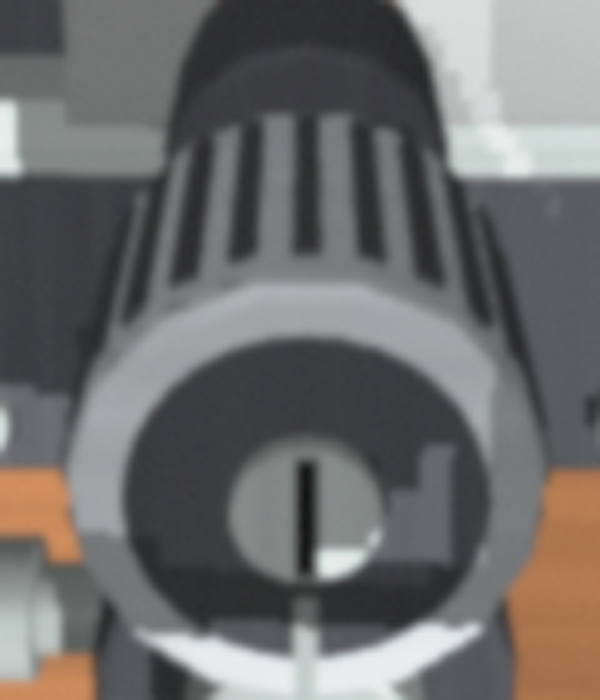

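The inner disc is centred near (276,318), which puts the axis at about (0.5615, 0.1557). That calls for a 1.2 mm shift in y before I close on it.

```bash
python3 -m creep '[[[0,-1.2,1,0,0,0,-1],[0,-1.2,1,0,0,0,-0.5],[0,-1.2,1,0,0,0,0],[0,-1.2,1,0,0,0,1],[0,-1.2,1,0,0,0,1],[0,-1.2,1,0,0,0,1],[0,-1.2,1,0,0,0,1]]]' 45
python3 - <<'E'
from h import *
st();s,c,P=shot('wrist','w8.png')
E
```

```text
time_s: 10.9
ee_pos: [0.562, 0.1565, 0.1275]
orientation: [-0.009, 1.0, 0.001, 0.001]
ft_force: [-0.2, 2.4, 4.9]
finger_gap: 0.408
t 10.9 p [0.562  0.1565 0.1275] ang -179.0 tilt 0.22 F [-0.21  2.43  4.88] M [ 0.536  0.239 -0.004] gap 0.408 q7 1.396
```

View pics/w8.png

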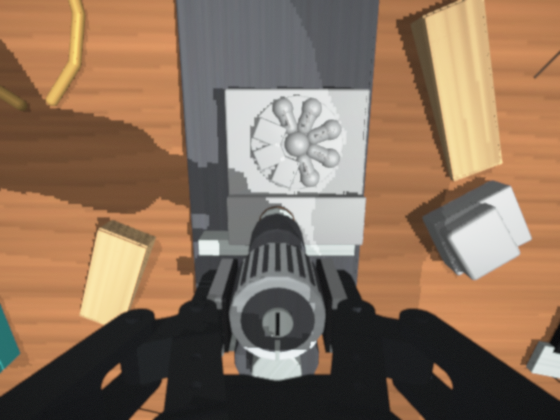

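The knob sits centred between the pads, ring at (276,318), gap 35 mm. I'll start winding clockwise (positive turn about tool z), following at about 3.7 mm/rad.

```bash
python3 -m creep '[[[0,0,0.2,0,0,0.1,1],[0,0,0.6,0,0,0.2,1],[0,0,1.0,0,0,0.3,1],[0,0,1.4,0,0,0.4,1],[0,0,1.4,0,0,0.4,1]]]'
python3 - <<'E'
from h import *
st();s,c,P=shot('wrist','w9.png');crop(c,215,230,345,360,5,'w9z.png')
E
```

```text
time_s: 11.58
ee_pos: [0.562, 0.1567, 0.1261]
orientation: [0.19, 0.982, 0.002, 0.001]
ft_force: [-0.5, 2.8, 3.5]
finger_gap: 0.41
t 11.57 p [0.562  0.1567 0.1261] ang 158.15 tilt 0.21 F [-0.52  2.82  3.51] M [ 0.306  0.231 -0.002] gap 0.41 q7 1.038
```

View pics/w9z.png

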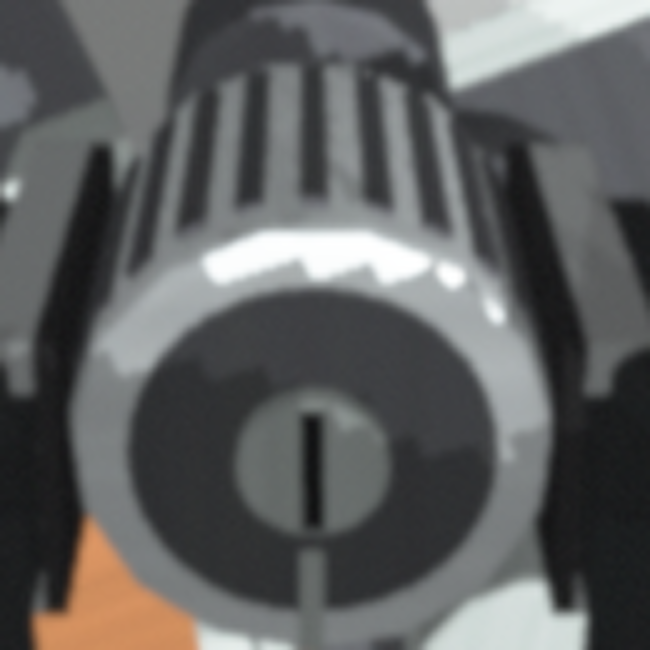

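The slot and the ring mark are still in line, so the screw is turning with the knob. The hand is pressing about 3.5 N, which is acceptable. I'll carry on, moving down slightly less.

```bash
python3 -m creep '[[[0,0,0.2,0,0,0.12,1],[0,0,0.6,0,0,0.24,1],[0,0,1.0,0,0,0.36,1],[0,0,1.4,0,0,0.48,1],[0,0,1.8,0,0,0.6,1],[0,0,1.8,0,0,0.6,1]]]'
python3 - <<'E'
from h import *
st();s,c,P=shot('wrist','w10.png');crop(c,215,230,345,360,5,'w10z.png')
E
```

```text
time_s: 12.38
ee_pos: [0.5621, 0.1569, 0.1238]
orientation: [0.47, 0.883, 0.002, 0.001]
ft_force: [1.5, 3.1, -1.1]
finger_gap: 0.407
t 12.38 p [0.5621 0.1569 0.1238] ang 123.92 tilt 0.22 F [ 1.47  3.09 -1.09] M [ 0.451 -0.096 -0.039] gap 0.407 q7 0.508
```

View pics/w10z.png

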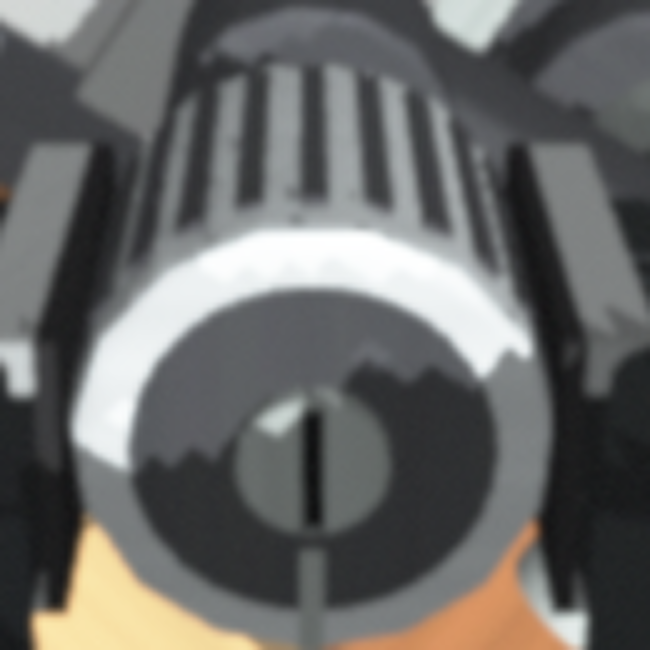

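Still aligned after 1.0 rad, and the vertical force is about -1 N. The hand dropped 3.7 mm, so the lead is about 3.75 mm/rad.

```bash
python3 -m creep '[[[0,0,0.5,0,0,0.12,1],[0,0,0.9,0,0,0.24,1],[0,0,1.4,0,0,0.36,1],[0,0,1.8,0,0,0.48,1],[0,0,1.8,0,0,0.48,1]]]'
python3 - <<'E'
from h import *
st();s,c,P=shot('wrist','w11.png');crop(c,215,230,345,360,5,'w11z.png')
E
```

```text
time_s: 13.05
ee_pos: [0.5623, 0.157, 0.1222]
orientation: [0.665, 0.747, 0.002, 0.0]
ft_force: [0.9, 2.3, 1.5]
finger_gap: 0.406
t 13.05 p [0.5623 0.157  0.1222] ang 96.61 tilt 0.24 F [0.88 2.34 1.47] M [ 0.446  0.002 -0.028] gap 0.406 q7 0.094
```

View pics/w11z.png

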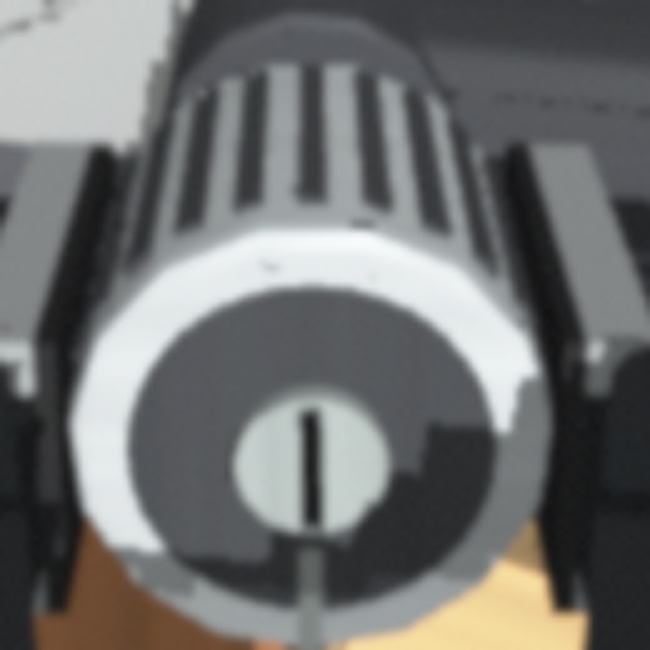

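The slot now lags the mark by 2-3°, so the clutch is starting to load and the pad is close to or on the stone. Shorter steps from here.

```bash
python3 -m creep '[[[0,0,0.4,0,0,0.1,1],[0,0,0.8,0,0,0.2,1],[0,0,1.1,0,0,0.3,1],[0,0,1.1,0,0,0.3,1]]]'
python3 - <<'E'
from h import *
st();s,c,P=shot('wrist','w12.png');crop(c,215,230,345,360,5,'w12z.png')
E
```

```text
time_s: 13.6
ee_pos: [0.5625, 0.157, 0.1212]
orientation: [0.768, 0.64, 0.002, -0.0]
ft_force: [1.3, 3.0, 2.7]
finger_gap: 0.411
t 13.6 p [0.5625 0.157  0.1212] ang 79.59 tilt 0.26 F [1.25 2.99 2.72] M [0.381 0.04  0.047] gap 0.411 q7 -0.16
```

View pics/w12z.png

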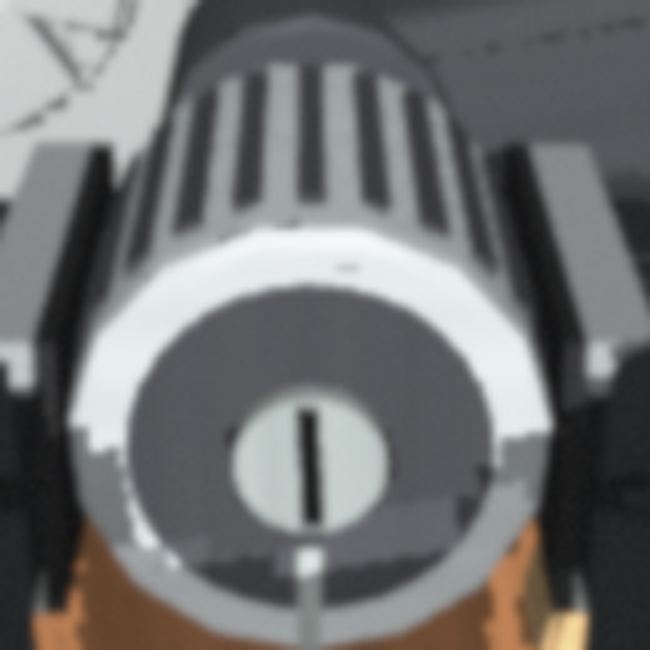

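```bash
python3 -m creep '[[[0,0,0.2,0,0,0.1,1],[0,0,0.5,0,0,0.2,1],[0,0,0.9,0,0,0.3,1],[0,0,0.9,0,0,0.3,1]]]'
python3 - <<'E'
from h import *
st();s,c,P=shot('wrist','w13.png');crop(c,215,230,345,360,5,'w13z.png')
E
```

```text
time_s: 14.15
ee_pos: [0.5626, 0.157, 0.1204]
orientation: [0.855, 0.519, 0.002, -0.0]
ft_force: [0.4, 2.2, 2.5]
finger_gap: 0.41
t 14.15 p [0.5626 0.157  0.1204] ang 62.57 tilt 0.27 F [0.38 2.22 2.53] M [ 0.428 -0.008  0.127] gap 0.41 q7 -0.411
```

View pics/w13z.png

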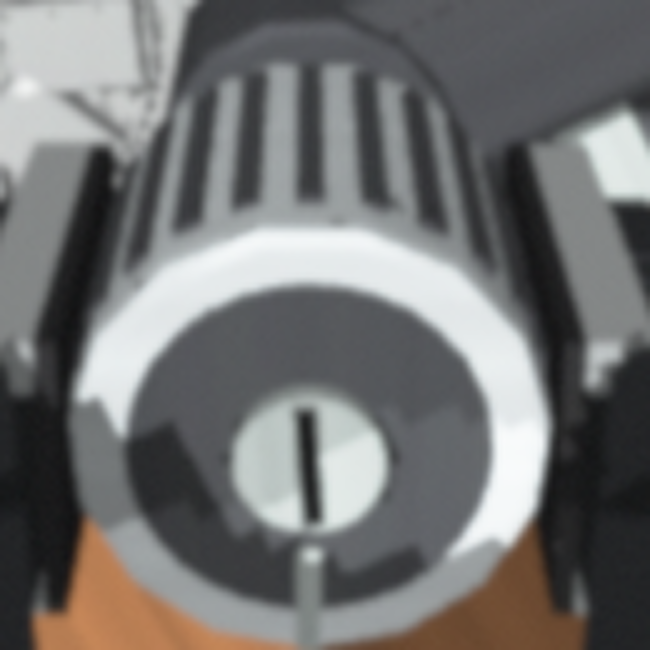

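The slot lag is now about 6° and the moment about the axis is 0.13 N m and rising, so the pad is on the stone.

```bash
python3 -m creep '[[[0,0,0.2,0,0,0.08,1],[0,0,0.5,0,0,0.16,1],[0,0,0.7,0,0,0.24,1],[0,0,0.7,0,0,0.24,1]]]'
python3 - <<'E'
from h import *
st();s,c,P=shot('wrist','w14.png');crop(c,215,230,345,360,5,'w14z.png')
E
```

```text
time_s: 14.7
ee_pos: [0.5628, 0.1569, 0.1199]
orientation: [0.91, 0.414, 0.002, -0.001]
ft_force: [0.2, 3.0, 3.3]
finger_gap: 0.409
t 14.7 p [0.5628 0.1569 0.1199] ang 48.94 tilt 0.3 F [0.2  2.96 3.3 ] M [ 0.347  0.027 -0.018] gap 0.409 q7 -0.61
```

View pics/w14z.png

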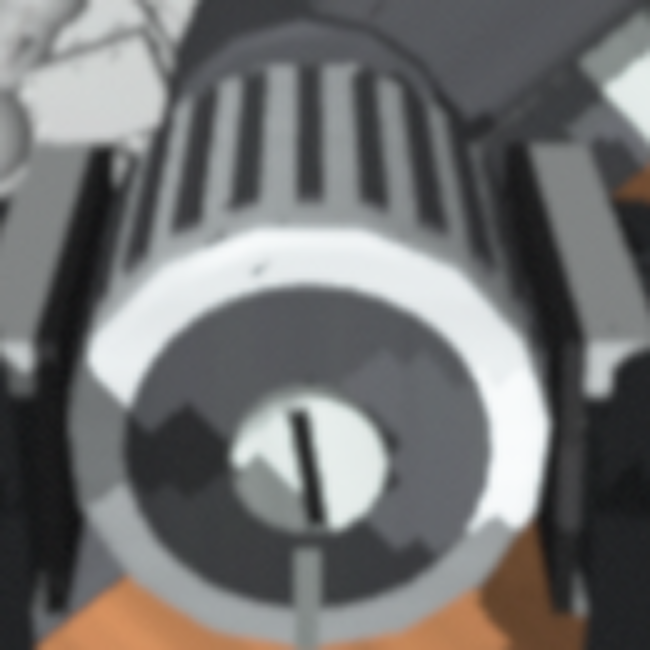

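The lag is up to about 12°, half a click. One more short step.

```bash
python3 -m creep '[[[0,0,0.1,0,0,0.07,1],[0,0,0.2,0,0,0.14,1],[0,0,0.3,0,0,0.2,1],[0,0,0.3,0,0,0.2,1]]]'
python3 - <<'E'
from h import *
st();s,c,P=shot('wrist','w15.png');crop(c,215,230,345,360,5,'w15z.png')
E
```

```text
time_s: 15.25
ee_pos: [0.5628, 0.1568, 0.1199]
orientation: [0.947, 0.322, 0.003, -0.001]
ft_force: [-0.2, 2.8, 4.8]
finger_gap: 0.413
t 15.25 p [0.5628 0.1568 0.1199] ang 37.56 tilt 0.32 F [-0.24  2.82  4.83] M [ 0.314  0.165 -0.163] gap 0.413 q7 -0.775
```

View pics/w15z.png

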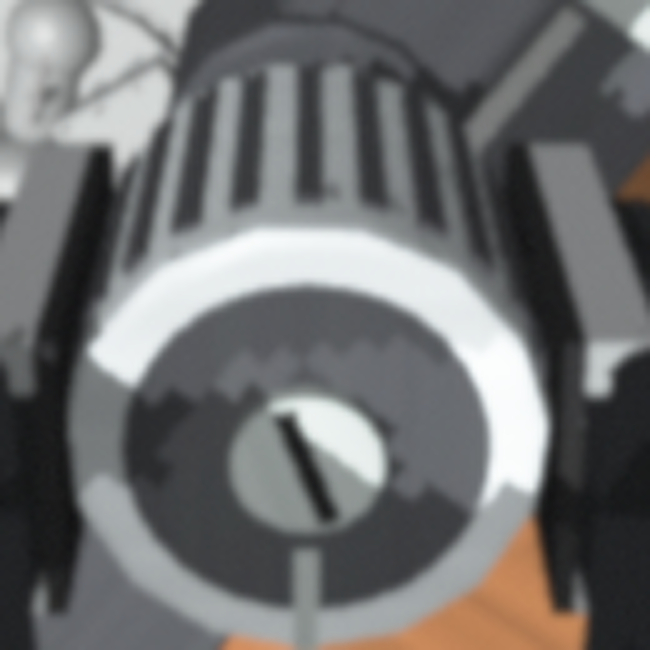

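The moment has reversed to -0.16, the lag is about 0.34 rad and the screw has stopped descending, so the clutch has gone over its peak and is dropping into the first click. I'll turn the last ~0.09 rad to seat it and ease the downward press.

```bash
python3 -m creep '[[[0,0,-0.2,0,0,0.05,1],[0,0,-0.3,0,0,0.09,1],[0,0,-0.3,0,0,0.09,1]]]'
python3 - <<'E'
from h import *
st();s,c,P=shot('wrist','w16.png');crop(c,215,230,345,360,5,'w16z.png')
def ang(p0,p1,q0,q1):
    f=lambda p:onz(c,p[0]/5+215-.4,p[1]/5+230-.4,P,.154)[:2]
E
```

```text
time_s: 15.68
ee_pos: [0.5628, 0.1568, 0.12]
orientation: [0.96, 0.279, 0.002, -0.001]
ft_force: [1.5, 2.5, 0.9]
finger_gap: 0.41
t 15.68 p [0.5628 0.1568 0.12  ] ang 32.44 tilt 0.32 F [1.54 2.52 0.93] M [ 0.284 -0.092  0.035] gap 0.41 q7 -0.85
```

View pics/w16z.png

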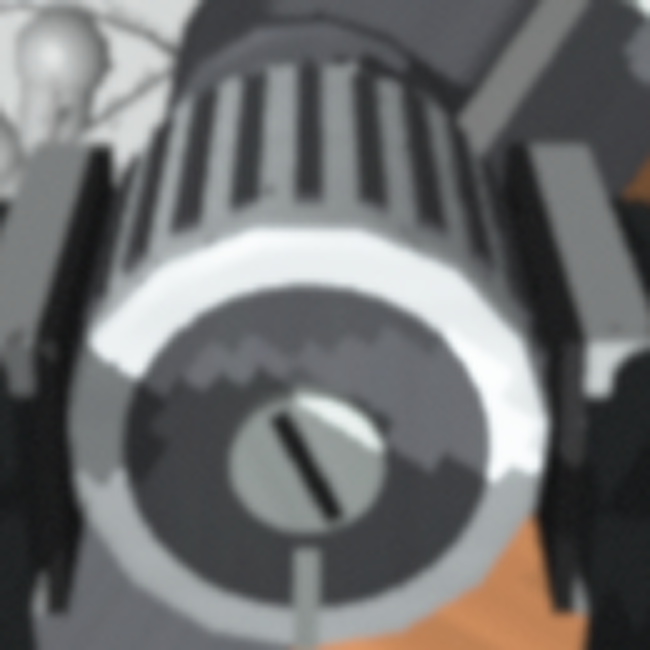

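One click shows: the slot lags the mark by about 25° (0.43 rad). The moment is near zero and the vertical force 0.9 N, so I'm stopping here. I'll open and lift straight off.

```bash
python3 -m creep '[[[0,0,0,0,0,0,0.1],[0,0,0,0,0,0,-0.2],[0,0,0,0,0,0,-0.6],[0,0,0,0,0,0,-1],[0,0,0,0,0,0,-1],[0,0,-10,0,0,0,-1],[0,0,-40,0,0,0,-1],[0,0,-90,0,0,0,-1],[0,0,-140,0,0,0,-1],[0,0,-140,0,0,0,-1]]]'
python3 - <<'E'
from h import *
st();s,c,P=shot('wrist','w17.png')
crop(c,200,150,350,300,5,'w17z.png')
s,c,P=shot('scene','s17.png');crop(c,270,190,370,290,6,'s17z.png')
to([.46,.157,.26],180.9)
E
```

```text
time_s: 16.98
ee_pos: [0.5651, 0.1558, 0.2648]
orientation: [0.96, 0.279, 0.007, -0.002]
ft_force: [0.3, -0.3, -0.2]
finger_gap: 1.002
t 16.98 p [0.5651 0.1558 0.2648] ang 32.42 tilt 0.8 F [ 0.3  -0.25 -0.2 ] M [-0.086  0.063  0.082] gap 1.002 q7 -0.962
shift mm [-86.  -55.5   0.1] rot [ 0.008  -0.0045 -2.591 ]
```

View pics/w17.png

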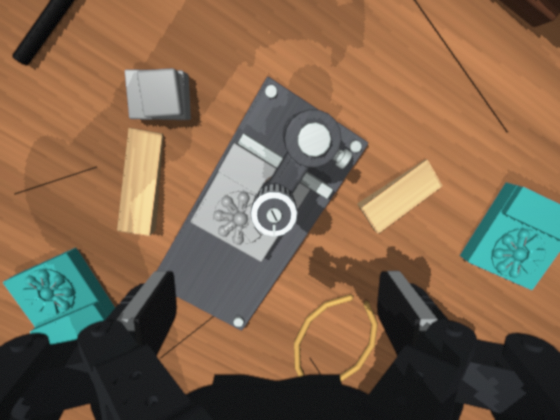

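View pics/s17z.png

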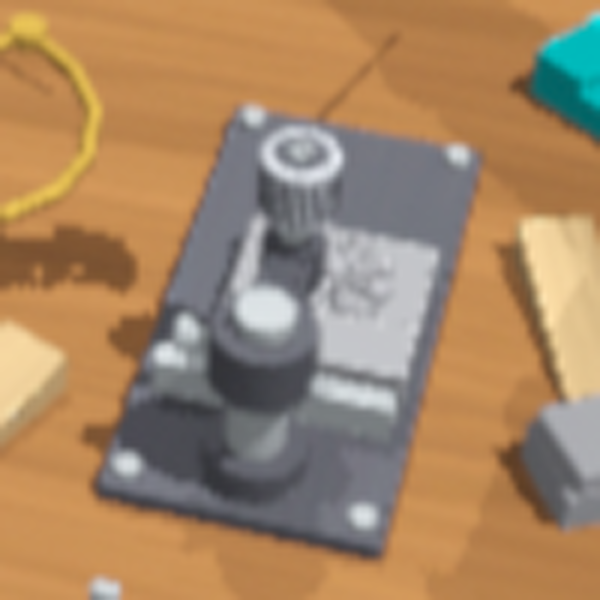

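The wrist view shows the knob at (274,214) with the slot still offset, and the stone against the fence bar at (262,150). The bystanders look untouched. One enlarged check of the slip and the strip edge.

Run:
```python
from h import *
import pickle
s,c=pickle.load(open('pics/w17.png.pkl','rb'))
crop(c,200,125,340,245,5.5,'w17y.png')
# bystander check: top-view-independent compare in scene between start and now
a=cv2.imread('pics/scene0.png').astype(int);b=cv2.imread('pics/s17.png').astype(int)
```

```text
(no output)
```

View pics/w17y.png

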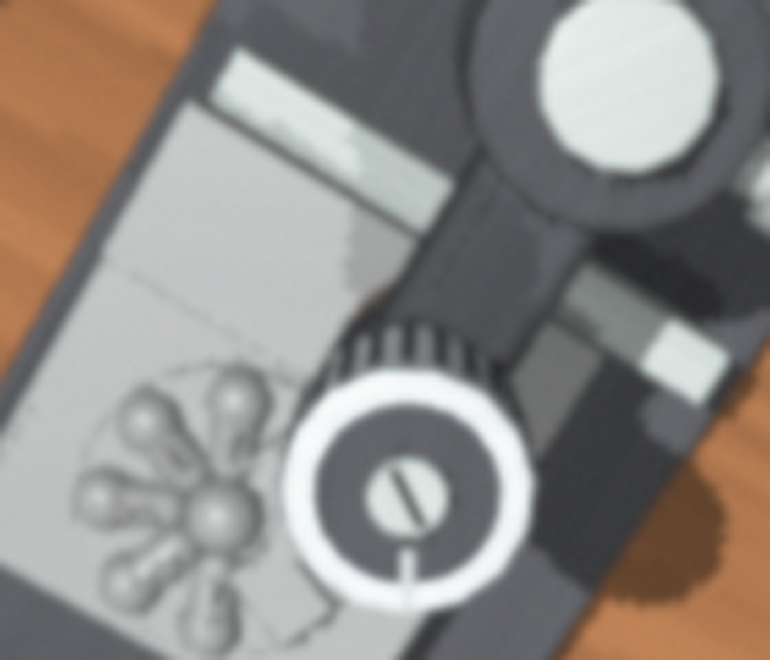

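View pics/s17.png

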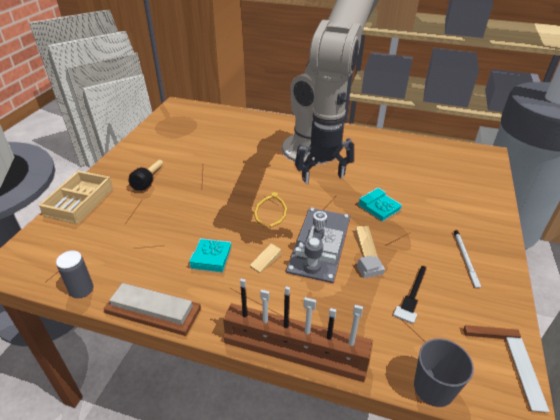

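Run:
```python
from h import *
import pickle
s,c=pickle.load(open('pics/w17.png.pkl','rb'));P=cam(c,s)
f=lambda u,v,z:onz(c,u/5.5+200-.4,v/5.5+125-.4,P,z)
a,b=f(192,103,.044),f(415,236,.044);d,e=f(212,97,.034),f(420,228,.034)
print(a.round(4),b.round(4),d.round(4),e.round(4))
n=(e-d)/np.linalg.norm(e-d)
for p in(a,b):
    r=p-d;print('gap mm',1000*(n[0]*r[1]-n[1]*r[0]).round(4))
print('yaw diff',np.arctan2(*(a-b)[:2])-np.arctan2(*(d-e)[:2]))
k=f(408,490,.154);sl=f(425,525,.154)-f(390,470,.154);mk=f(407,605,.154)-f(408,490,.154)
print('lead',np.degrees(np.arctan2(sl[1],sl[0])-np.arctan2(mk[1],mk[0])),k)
```

```text
[0.5782 0.2153 0.044 ] [0.5795 0.1658 0.044 ] [0.58   0.2132 0.034 ] [0.5802 0.1651 0.034 ]
gap mm -1.8
gap mm -0.7
yaw diff -0.02357944849039804
lead 31.969945102917414 [0.56207238 0.15543709 0.154     ]
```

Run:
```python
from h import *
import pickle
s,c=pickle.load(open('pics/w7.png.pkl','rb'));P=cam(c,s)
crop(c,170,60,390,270,3.6,'w7y.png')
```

```text
(no output)
```

View pics/w7y.png

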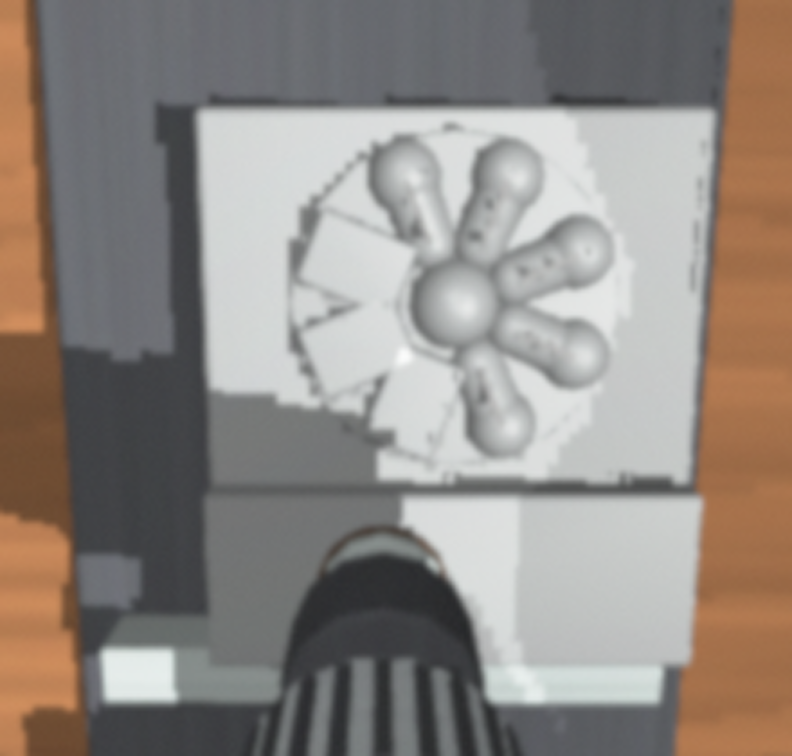

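In the close view taken over the knob, the stone's near edge (rows 110 to 107 over 520 px) and the fence bar are parallel to within about 0.01 rad, so the stone is flush. The hand is clear, so I'm handing in.

```bash
python3 -c "
from h import *
st();print(bot.job_done())"
```

```text
t 17.07 p [0.5623 0.1563 0.2606] ang 32.44 tilt 0.39 F [-0.57  0.17 -0.33] M [ 0.078  0.02  -0.005] gap 1.001 q7 -0.962
the job is handed in; nothing more can be done
None
```

I slid the stone home against the fence, then wound the knob 2.58 rad clockwise, with the hand following it down, until the clutch gave one click. I stopped there, opened the fingers, lifted clear and handed in at 17 s. No verdict is reported.

- **Push:** the wrist read about 15 N at most whenever I looked, against the 40 N limit. The hand stopped moving at the predicted home position.
- **Click:** the knob's lead over the screw read about 25° in the grip and about 32° after release, from a small slot. Both mean one click.
- **Vertical force on the knob:** at most about 5 N at the readings between moves, and 0.9 N just before I let go.
- **Pad force:** I couldn't measure it. I infer it is near 40 N because the clutch slipped.
- **Flush check (views disagree):** before winding, the close view showed the stone parallel to the fence within about 0.01 rad. The last, coarser view read gaps of 0.7–1.8 mm and a skew of 0.024 rad. Both are inside the limits, but the gap is close to the 2 mm one. I judged that to be about 1 pixel of measuring error and left it.
- **Bystanders:** they looked unmoved in the last scene picture, judged by eye only. The robot was touching nothing.

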